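Put the two-tier honey caddy together

TASK

First stand the honey jar upright on the deck of the tray with the four brass posts. Then take the other tray by its rail from the draining stand, bring it level and lower it gently onto the posts so that all four of its feet drop fully home in the sockets, over the jar. Leave the cup and the creamer where they are, and do not push the lower tray about.

Things in the scene. Friction and masses are not known exactly. Their poses are not given: they have to be found in the camera images.
- honey_mid (a point): Centre (half-way up) of the honey jar: glass jar with a white lid, 54 to 60 mm wide, lid 57 mm across, 85 mm tall, upright, z up. Closed: its lid does not come off. It stands on the worktop to the robot's left, some 9 to 16 cm from the espresso cup. Wall cabinets hang 0.52 m above the worktop, to the left of y = 0.54 m, and beyond x = 0.65 m where y > 0.08 m.
- lower_tray: Lower tray with four brass posts: dark wood, 140 mm along x, 200 mm along y, 0.95 kg, loose, level on the worktop. Origin: centre of its underside, z up. Deck 8 mm above the origin, rim 20 mm high, 6 mm thick. Posts at x = +-56, y = +-86 mm: stems 13 mm thick, on top a cup 26 mm wide.
- lower_tops (a point): Point midway between the four post tops, 110 mm above the lower tray's origin; axes as the tray's. Each top is a socket: bore 16 mm, 17 mm deep, mouth flared to 22 mm. Seated, the upper tray's underside rests on the post tops, so its origin comes to this point; either way round (half a turn) fits.
- upper_tray: Upper tray: the same dark tray (140 mm x, 200 mm y, about 0.36 kg) with no posts but four brass feet below at x = +-56, y = +-86 mm, 15 mm long, 13 mm thick, tapering to 9 mm. Origin: centre of its underside, z away from the feet. At the start it lies on the draining stand, sloping 28 degrees, its deck facing up and toward the robot, its y level.
- upper_handle (a point): Centre of the upper tray's rail, 70 mm from its origin along its z; axes as the tray's. The rail is a flat bar along y, 165 mm long, 16 mm thick (x), 22 mm high (z), on rods at y = +-70 mm, with 51 mm clear between it and the deck. Pinch it at its middle across the 16 mm, fingers along the tray's z, to keep the tray firm.
- drain_stand: Draining stand of bent steel rod over a drip pan, fixed, about 180 mm deep, 120 mm wide, 130 mm high; origin on the worktop below the rail of the tray it holds. Two sloping rods with upturned ends, 18 mm high, at the low end nearest the robot hold the tray: lift the tray straight up or along its z.
- espresso_cup: White espresso cup, 62 mm wide, 88 mm with its handle, 55 mm high, near the honey jar; origin in its underside. A bystander.
- creamer: Orange creamer jug, 67 mm wide, 103 mm with its handle, 85 mm high, standing behind the work; origin in its underside. A bystander.
Not all that is in view belongs to the job. Leave any green or red look-alike of the part that bears honey_mid alone.

How it is judged:
By the outcome, as a careful person would: the job done as asked, in the order asked, and still so for the second after the job is handed in, with the robot touching nothing.
It also fails if it takes over 64 s, if anything falls off the work surface, if the arm or the gripper's body presses on something with over 40 N, if the wrist force passes 120 N, or if a joint passes its speed limit or range.

ROBOT

A 6-joint arm with a two-finger parallel gripper is mounted at the origin on a cart in front of the work surface, level with it; the furniture and walls round the work are solid. World frame = base frame: x ahead of the robot, y to its left, z up, the work surface at z = 0. Lengths are in m, angles in rad, forces in N, time in s.
With the tool pointing down it reaches from about 0.225 to 0.875 m from the base axis. Payload 3.4 kg.
Tool frame: the origin (TCP) lies on the centre line of the jaws, within the pads' length; the fingertips stand 17 mm ahead of it and the grasp point (between the pads) lies 2 mm behind it; z points along the fingers, y is the line along which they close (so a half turn about z gives the same grasp; the last joint's range is limited). The gripper opens to 85 mm and grips with 20 to 120 N. Pads are 22 mm wide; open, the fingers measure 114 mm over their backs; the gripper's body (76 mm by 85 mm) begins 54 mm behind the grasp point. The pads swing forward as they close: fully open they stand 13 mm farther back than shut.
Start: joints at [-1.33, 0.276, 1.505, -0, 1.361, -0.121], TCP at [0.204, -0.538, 0.248] pointing down, gripper open.
Joint ranges: [-2.89, 2.89], [-0.75, 2.08], [0.22, 2.7], [-1.18, 4.32], [0.11, 2.71], [-2.7, 2.7]. Speed limits (rad/s): [2.57, 2.57, 3.14, 3.14, 3.14, 3.14].

INTERFACE

Orientations are given as a unit quaternion [w, x, y, z].
In Python, from rig import manip gives the robot as it stands.
- The arm moves only by the tool move_arm, never from a script. Its argument "steps" is one flat list of numbers, 7 for each row, row after row: the turn, a rotation vector about the world's x, y, z normalised to -1 to 1, where 1 is 360 degrees, then the shift along the world's x, y, z normalised to -1 to 1, where 1 is 1 m, then the opening, from -1 (shut) to 1 (fully open). A call has exactly 10 rows; each row is the pose to reach, as a shift and turn from the pose commanded when the call began, turning the shorter way round; what a row does not reach only later rows make up. A row lasts 1/10 s, in which the tool goes at most 50 mm and 8.59 degrees, less where a joint would pass 70% of its speed; a pose out of reach is approached as far as the arm can. A call with a number of a shift or a turn outside -1 to 1 is refused whole. A call with a gripper value outside its range is refused whole. The fingers move at their own pace and stop on an object; "squeeze" is the grip in N (left out, the last holds). Time passes only in rows, so rows that repeat a pose let the fingers close, or fill a call up. It gives the time, the measured TCP pose, the force, the opening and the grip force at its end, in the units of the state.
- manip.get_state(): the state, without advancing time (a new reading comes with each control period).
- manip.get_image(name): name is "side" or "top"; returns a dict with "pixels" (384x512x3 uint8, blue, green, red), "fx", "fy", "cx", "cy" (pixels), "R" (3x3) and "t" (3): a world point X has camera coordinates R X + t. Camera axes: x right, y down, z forward; pixel columns grow to the right and rows downward; lengths in m; the calibration is good to about 2 mm. A picture is of the moment at which its call begins. There is no depth.
- manip.sign_off(): hands the job in; it is judged then, once.
The state is a dict: "clock": time; "qpos": joint angles; "qd": joint speeds; "effort": joint torques, N m; "position": TCP position; "ee_rot": TCP orientation; "contact_force": force on the tool from outside, world axes, zero at the start; "moment": the same for the moment, N m; "width": finger opening in m; "gripper_force": force on a finger pad.
Only numpy, scipy, OpenCV 4.12 (cv2) and the standard library are available. Lean on these libraries where they do the work, as an engineer would, in place of code of your own. Each camera call takes 0.05 s, during which the arm holds its last target. There are 200 camera calls.

## Working session

There is one attempt and no reset: what is moved stays moved. The work goes in short steps, Python scripts to look and compute and a tool call to move; the robot and the scene stay as the last step left them, time stands still between calls to the robot, and variables do not carry over. Pictures are saved under pics/ and viewed, at most 10 in all, crops included, and the job is handed in when it is done.

Besides the shell and the picture viewer there is one more tool, called after ">>>" as name(argument=value, ...), one argument or row to a line, values as JSON. move_arm: Moves the arm, as the interface text tells. Scaled input: -1 to 1 covers 1 m each way for a shift and 360 degrees each way for a turn. Its arguments: {"type":"object","properties":{"steps":{"type":"array"},"squeeze":{"type":"number"}},"required":["steps"]}

```bash
mkdir -p pics; ls; cat > h.py <<'E'
import numpy as np, cv2
from rig import manip
def snap(n,f):
    g=manip.get_image(n); cv2.imwrite('pics/'+f,g['pixels']); 
    import pickle; pickle.dump(g,open('pics/'+n+'.pkl','wb')); return g
def load(n):
    import pickle; return pickle.load(open('pics/'+n+'.pkl','rb'))
def ray(g,u,v):
    R=np.array(g['R']);t=np.array(g['t']); d=R.T@np.array([(u-g['cx'])/g['fx'],(v-g['cy'])/g['fy'],1]); return -R.T@t,d
def onz(g,u,v,z):
    c,d=ray(g,u,v); return c+d*(z-c[2])/d[2]
def proj(g,X):
    p=np.array(g['R'])@np.array(X)+np.array(g['t']); return p[0]/p[2]*g['fx']+g['cx'],p[1]/p[2]*g['fy']+g['cy']
def tri(g1,a,g2,b):
    c1,d1=ray(g1,*a);c2,d2=ray(g2,*b)
    s=np.linalg.lstsq(np.c_[d1,-d2],c2-c1,rcond=None)[0]; p=c1+d1*s[0];q=c2+d2*s[1]; return (p+q)/2,np.linalg.norm(p-q)
E
python3 - <<'E'
from h import *
np.set_printoptions(precision=4,suppress=True)
for n in('side','top'):
    g=snap(n,n+'0.png'); R=np.array(g['R']);print(n,g['fx'],g['cx'],g['cy'],-R.T@np.array(g['t']),R)
s=manip.get_state();print(s)
E
```

```text
pics
side 357.06265347143176 256.8644471769775 191.41039548282316 [ 0.5606 -0.7831  0.7011] [[ 0.9997 -0.0044 -0.023 ]
 [-0.0214 -0.5729 -0.8194]
 [-0.0096  0.8196 -0.5728]]
top 404.30266268324766 252.83276356255945 192.6554145064605 [0.3987 0.0785 1.2659] [[-0.0148 -0.9996  0.0225]
 [-0.9936  0.0122 -0.1125]
 [ 0.1122 -0.024  -0.9934]]
{'clock': 0.1, 'qpos': array([-1.33  ,  0.2765,  1.506 ,  0.    ,  1.3607, -0.121 ]), 'qd': array([ 0.0011, -0.0028, -0.0029, -0.0004,  0.0033, -0.001 ]), 'effort': array([  0.0033, -41.7698, -24.6405,   0.    ,   0.0058,   0.    ]), 'position': array([ 0.2034, -0.5373,  0.2475]), 'ee_rot': array([-0.0008,  0.9837,  0.1799, -0.    ]), 'contact_force': array([-0.2214,  0.3795, -0.5505]), 'moment': array([-0.0029,  0.0197,  0.0448]), 'gripper_force': 0.0, 'width': 0.08545158870406253}
```

View pics/side0.png

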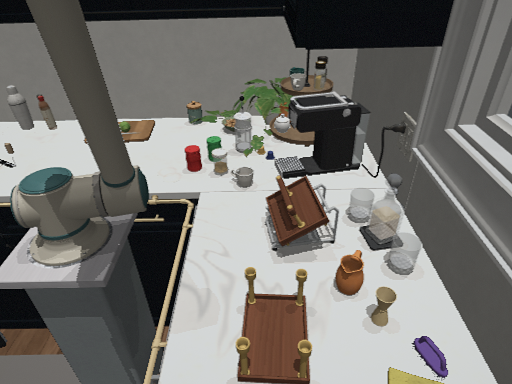

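View pics/top0.png

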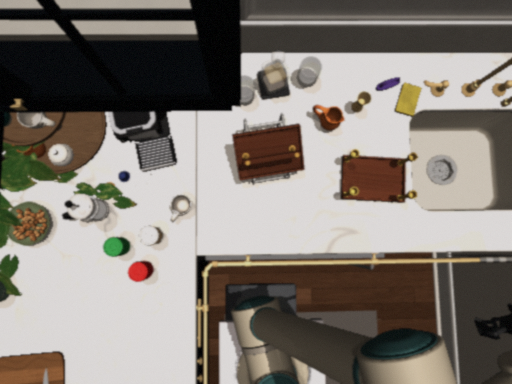

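The side view shows the honey jar at (221,160), the cup at (244,177), the stand with the tray at (298,210), and the lower tray at (275,335). In the top view the honey lid is at (149,235), the cup at (180,205), the upper tray at (268,152), and the lower tray at (374,178).

```bash
python3 - <<'E'
from h import *
a=load('top')['pixels'];b=load('side')['pixels']
A=cv2.resize(a[110:215,225:425],None,fx=4,fy=4,interpolation=cv2.INTER_CUBIC)
cv2.imwrite('pics/t1.png',A[:, :800])
B=cv2.resize(b[170:384,200:350],None,fx=2.8,fy=2.8,interpolation=cv2.INTER_CUBIC)
C=cv2.resize(b[135:195,175:265],None,fx=4,fy=4,interpolation=cv2.INTER_CUBIC)
im=np.zeros((600,790,3),np.uint8); im[:B.shape[0],:B.shape[1]]=B; im[:240,425:785]=C
D=cv2.resize(a[190:285,95:200],None,fx=3.4,fy=3.4,interpolation=cv2.INTER_CUBIC); im[250:250+D.shape[0],425:425+D.shape[1]]=D
cv2.imwrite('pics/s1.png',im)
E
```

```text
(no output)
```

View pics/t1.png

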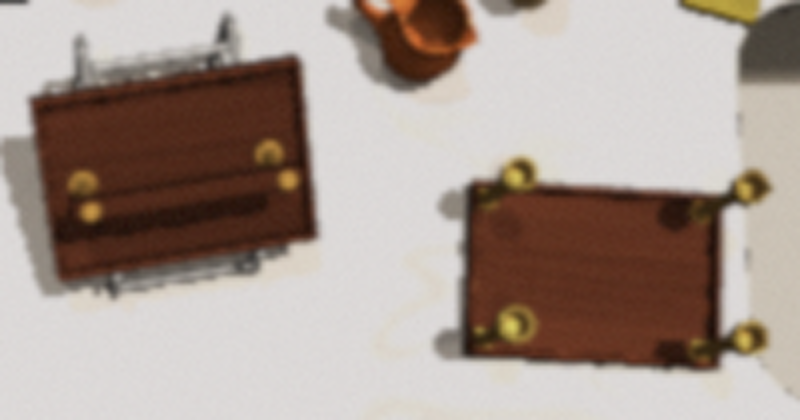

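View pics/s1.png

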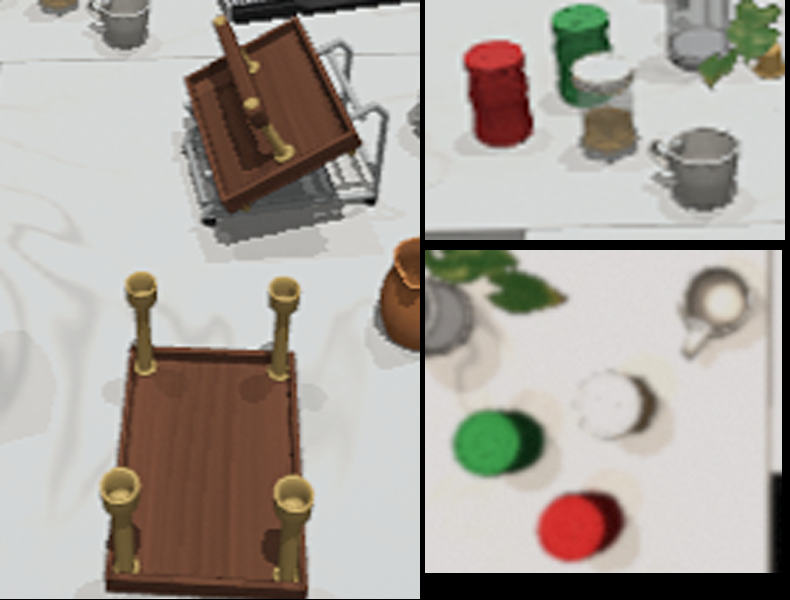

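The enlargements show four post cups at t1 (519,175), (751,187), (517,324), (749,338). The upper tray's rim corners and its rail, with brass bosses at both ends, are clear in both views. The jar (white lid) is behind the cup, between the red and green look-alikes.

```bash
cat > m.py <<'E'
from h import *
np.set_printoptions(precision=4,suppress=True)
T=load('top');S=load('side')
t=lambda x,y:((x+.5)/4-.5+225,(y+.5)/4-.5+110)
s=lambda x,y:((x+.5)/2.8-.5+200,(y+.5)/2.8-.5+170)
P={}
for n,a,b in [('pfl',(519,175),(284,289)),('pfr',(751,187),(293,494)),('pnl',(517,324),(141,283)),('pnr',(749,338),(120,487)),
 ('u_hiL',(33,98),(297,20)),('u_hiR',(300,58),(358,140)),('u_loR',(315,238),(237,208)),('u_loL',(60,280),(187,78)),('bossR',(269,153),(284,150)),('bossL',(83,184),(252,66))]:
    p,e=tri(T,t(*a),S,s(*b)); P[n]=p; print(n,p,e, 'top@.11',onz(T,*t(*a),.11))
c=sum(P[k] for k in('pfl','pfr','pnl','pnr'))/4; print('tops',c)
print('len', [np.linalg.norm(P[a]-P[b]) for a,b in (('pfl','pfr'),('pnl','pnr'),('pfl','pnl'),('pfr','pnr'))])
yv=P['pfl']-P['pfr']+P['pnl']-P['pnr'];print('tray yaw of y axis',np.degrees(np.arctan2(-yv[0],yv[1])))
hl,hr,lr,ll=[P[k] for k in('u_hiL','u_hiR','u_loR','u_loL')]
y=(hl+ll-hr-lr)/2; x=(hl+hr-ll-lr)/2; print('sizes',np.linalg.norm(x),np.linalg.norm(y),'slope',np.degrees(np.arcsin(x[2]/np.linalg.norm(x))),'ytilt',y[2],'yaw y',np.degrees(np.arctan2(-y[0],y[1])),'yaw x',np.degrees(np.arctan2(x[1],x[0])))
z=np.cross(x,y);z/=np.linalg.norm(z); rimc=(hl+hr+lr+ll)/4; print('rimcentre',rimc,'z',z,'origin',rimc-.02*z,'handle',rimc+.05*z)
bm=(P['bossR']+P['bossL'])/2;print('boss mid',bm)
D=lambda x,y:((x-425+.5)/3.4-.5+95,(y-250+.5)/3.4-.5+190)
Cc=lambda x,y:((x-425+.5)/4-.5+175,(y+.5)/4-.5+135)
print('honey',tri(T,D(612,405),S,Cc(606,70)),onz(T,*D(612,405),.085),onz(T,*D(580,405),.085),onz(T,*D(644,405),.085))
print('cup',onz(T,*D(718,300),.055),'hand',onz(T,*D(690,352),.04))
print('red',onz(T,*D(572,527),.085),'green',onz(T,*D(487,442),.085))
E
python3 m.py
```

```text
pfl [ 0.6436 -0.2488  0.1087] 0.003951072776384232 top@.11 [ 0.6413 -0.2485  0.11  ]
pfr [ 0.632  -0.4199  0.1085] 0.0022301036200529736 top@.11 [ 0.6306 -0.4193  0.11  ]
pnl [ 0.5329 -0.2418  0.111 ] 0.0029927157311110124 top@.11 [ 0.5316 -0.2423  0.11  ]
pnr [ 0.5211 -0.4122  0.1071] 0.003103446649402831 top@.11 [ 0.5193 -0.4112  0.11  ]
u_hiL [0.6965 0.1058 0.1288] 0.001329871449329752 top@.11 [0.7021 0.1063 0.11  ]
u_hiR [ 0.7274 -0.0882  0.1238] 0.001744580194228465 top@.11 [ 0.7305 -0.0902  0.11  ]
u_loR [ 0.6126 -0.105   0.0581] 0.014717064236508039 top@.11 [ 0.5962 -0.0974  0.11  ]
u_loL [0.5763 0.0886 0.068 ] 0.005150854731980255 top@.11 [0.5676 0.0881 0.11  ]
bossR [ 0.664  -0.0672  0.0961] 0.002730642289806594 top@.11 [ 0.6595 -0.0655  0.11  ]
bossL [0.6438 0.0706 0.0947] 0.005565617489123273 top@.11 [0.6378 0.0706 0.11  ]
tops [ 0.5824 -0.3307  0.1088]
len [np.float64(0.17145797767230408), np.float64(0.17081865320822318), np.float64(0.11088522093811466), np.float64(0.11119930942990092)]
tray yaw of y axis -3.9144329255503068
sizes 0.13453645151736082 0.19687867012134636 slope 28.049968680379894 ytilt 0.0074869403363222176 yaw y 9.833057899087274 yaw x 8.219143116960847
rimcentre [0.6532 0.0003 0.0947] z [-0.4582 -0.1135  0.8816] origin [0.6623 0.0026 0.0771] handle [ 0.6303 -0.0054  0.1388]
boss mid [0.6539 0.0017 0.0954]
honey (array([0.4151, 0.3506, 0.0841]), np.float64(0.0064369516846266624)) [0.4119 0.3499 0.085 ] [0.4123 0.3769 0.085 ] [0.4115 0.3229 0.085 ]
cup [0.5029 0.2653 0.055 ] hand [0.4582 0.2921 0.04  ]
red [0.3104 0.382  0.085 ] green [0.3824 0.4546 0.085 ]
```

>>> move_arm(
  steps=[0,0,0.023,0.022,0.045,0.01,1,0,0,0.045,0.045,0.09,0.02,1,0,0,0.065,0.067,0.135,0.03,1,0,0,0.085,0.09,0.18,0.03,1,0,0,0.105,0.112,0.225,0.03,1,0,0,0.125,0.135,0.27,0.03,1,0,0,0.145,0.157,0.315,0.03,1,0,0,0.165,0.18,0.36,0.03,1,0,0,0.185,0.2,0.405,0.03,1,0,0,0.205,0.22,0.45,0.03,1],
  squeeze=40,
)

```text
clock: 1.1
position: [0.4222, -0.0893, 0.2782]
ee_rot: [0.0, 0.677, 0.736, 0.0]
contact_force: [0.4, -0.7, -0.4]
width: 0.085
gripper_force: 0.0
```

```bash
cat > st.py <<'E'
from h import *
from scipy.spatial.transform import Rotation as Ro
np.set_printoptions(precision=4,suppress=True)
s=manip.get_state(); q=s['ee_rot']; M=Ro.from_quat([q[1],q[2],q[3],q[0]]).as_matrix()
print(s['clock'],s['position'],'ya',np.degrees(np.arctan2(M[1,1],M[0,1])),'z',M[:,2],s['contact_force'],s['width'],s['gripper_force'])
E
python3 st.py
python3 - <<'E'
from m import *
for h in(.13,.14,.15,.155,.16):
    a=onz(T,*t(91,211),h);b=onz(T,*t(289,180),h);print(h,a,b,np.linalg.norm(a-b),(a+b)/2)
print(tri(T,t(91,211),S,s(220,20)),tri(T,t(289,180),S,s(251,102)))
E
```

```text
1.1 [ 0.4222 -0.0893  0.2782] ya 4.816655389138966 z [ 0.0002 -0.0001 -1.    ] [ 0.3673 -0.7221 -0.42  ] 0.0850046953194771 0.0
pfl [ 0.6436 -0.2488  0.1087] 0.003951072776384232 top@.11 [ 0.6413 -0.2485  0.11  ]
pfr [ 0.632  -0.4199  0.1085] 0.0022301036200529736 top@.11 [ 0.6306 -0.4193  0.11  ]
pnl [ 0.5329 -0.2418  0.111 ] 0.0029927157311110124 top@.11 [ 0.5316 -0.2423  0.11  ]
pnr [ 0.5211 -0.4122  0.1071] 0.003103446649402831 top@.11 [ 0.5193 -0.4112  0.11  ]
u_hiL [0.6965 0.1058 0.1288] 0.001329871449329752 top@.11 [0.7021 0.1063 0.11  ]
u_hiR [ 0.7274 -0.0882  0.1238] 0.001744580194228465 top@.11 [ 0.7305 -0.0902  0.11  ]
u_loR [ 0.6126 -0.105   0.0581] 0.014717064236508039 top@.11 [ 0.5962 -0.0974  0.11  ]
u_loL [0.5763 0.0886 0.068 ] 0.005150854731980255 top@.11 [0.5676 0.0881 0.11  ]
bossR [ 0.664  -0.0672  0.0961] 0.002730642289806594 top@.11 [ 0.6595 -0.0655  0.11  ]
bossL [0.6438 0.0706 0.0947] 0.005565617489123273 top@.11 [0.6378 0.0706 0.11  ]
tops [ 0.5824 -0.3307  0.1088]
len [np.float64(0.17145797767230408), np.float64(0.17081865320822318), np.float64(0.11088522093
[... 576 characters left out ...]
.04  ]
red [0.3104 0.382  0.085 ] green [0.3824 0.4546 0.085 ]
0.13 [0.6141 0.0653 0.13  ] [ 0.6351 -0.0769  0.13  ] 0.143697901618056 [ 0.6246 -0.0058  0.13  ]
0.14 [0.6122 0.0654 0.14  ] [ 0.633  -0.0755  0.14  ] 0.1424328879805127 [ 0.6226 -0.0051  0.14  ]
0.15 [0.6103 0.0655 0.15  ] [ 0.6309 -0.0741  0.15  ] 0.14116787434296943 [ 0.6206 -0.0043  0.15  ]
0.155 [0.6093 0.0656 0.155 ] [ 0.6299 -0.0735  0.155 ] 0.1405353675241978 [ 0.6196 -0.0039  0.155 ]
0.16 [0.6084 0.0656 0.16  ] [ 0.6289 -0.0728  0.16  ] 0.13990286070542618 [ 0.6186 -0.0036  0.16  ]
(array([0.6106, 0.0657, 0.1562]), np.float64(0.0030363805277990987)) (array([ 0.6309, -0.0731,  0.1576]), np.float64(0.0029919361824691806))
```

>>> move_arm(
  steps=[0,0,0.015,0.005,0.046,0,1,0,0,0.03,0.005,0.092,0,1,0,0,0.045,0.003,0.138,0,1,0,0,0.06,0,0.184,0,1,0,0,0.075,0,0.23,0,1,0,0,0.09,0,0.276,0,1,0,0,0.105,-0.005,0.322,-0.01,1,0,0,0.1125,-0.008,0.368,-0.03,1,0,0,0.1125,-0.011,0.41,-0.05,1,0,0,0.1125,-0.012,0.438,-0.07,1],
)

```text
clock: 2.1
position: [0.4091, 0.3494, 0.2072]
ee_rot: [-0.0, 0.381, 0.924, 0.0]
contact_force: [-0.0, -0.5, 1.0]
width: 0.0853
gripper_force: 0.0
```

```bash
python3 st.py; python3 - <<'E'
from h import *
T=snap('top','t2.png');S=snap('side','s2.png')
im=np.zeros((500,800,3),np.uint8)
im[:,:400]=cv2.resize(T['pixels'][170:295,90:190],(400,500),interpolation=cv2.INTER_CUBIC)
im[:,400:]=cv2.resize(S['pixels'][90:215,170:270],(400,500),interpolation=cv2.INTER_CUBIC)
cv2.imwrite('pics/c2.png',im)
E
```

```text
2.1 [0.4091 0.3494 0.2072] ya 45.150619717240644 z [-0.0002  0.0008 -1.    ] [-0.0491 -0.5493  0.9759] 0.08534022853253455 0.0
```

View pics/c2.png

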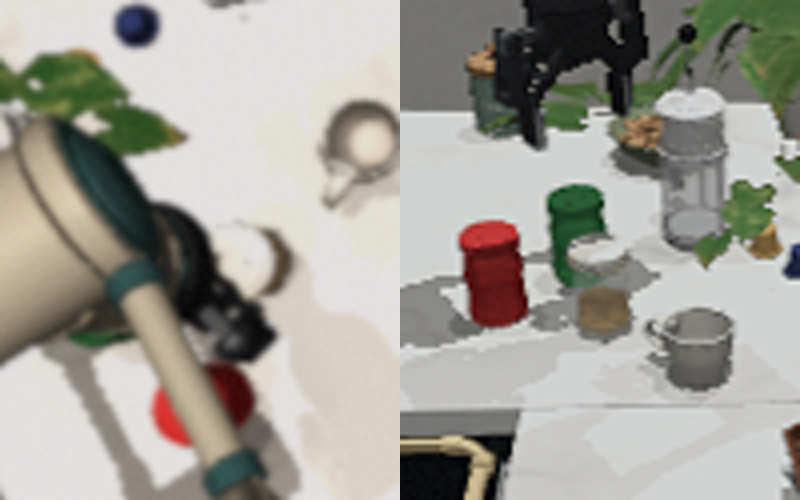

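The fingers hang open above the jar (side crop (520,100)/(630,70)) and straddle the lid at (598,247). The red, green and cup objects are clear of the finger line.

>>> move_arm(
  steps=[0,0,0,0.001,0,-0.04,1,0,0,0,0.001,0,-0.08,1,0,0,0,0.001,0,-0.115,1,0,0,0,0.001,0,-0.14,1,0,0,0,0.001,0,-0.15,1,0,0,0,0.001,0,-0.15,1,0,0,0,0.001,0,-0.15,-1,0,0,0,0.001,0,-0.15,-1,0,0,0,0.001,0,-0.15,-1,0,0,0,0.001,0,-0.15,-1],
)

```text
clock: 3.2
position: [0.4143, 0.3489, 0.0612]
ee_rot: [0.003, 0.382, 0.924, 0.004]
contact_force: [2.1, 2.3, 5.6]
width: 0.056
gripper_force: 41.7
```

```bash
python3 st.py
```

```text
3.2 [0.4143 0.3489 0.0612] ya 45.02282998781247 z [ 0.0081  0.0054 -1.    ] [2.0787 2.2919 5.6127] 0.05601424126592288 41.74506287117197
```

>>> move_arm(
  steps=[0,0,0,0,0,0.02,-1,0,0,0,0,0,0.06,-1,0,0,0,0,0,0.1,-1,0,0,0,0,0,0.14,-1,0,0,0,0,-0.01,0.18,-1,0,0,-0.02,0.005,-0.04,0.205,-1,0,0,-0.04,0.015,-0.08,0.22,-1,0,0,-0.063,0.025,-0.12,0.22,-1,0,0,-0.086,0.035,-0.16,0.22,-1,0,0,-0.109,0.045,-0.2,0.22,-1],
)

```text
clock: 4.2
position: [0.455, 0.1449, 0.2789]
ee_rot: [0.0, 0.672, 0.74, -0.0]
contact_force: [-0.1, -0.3, -2.2]
width: 0.0562
gripper_force: 43.4
```

```bash
python3 st.py
```

```text
4.2 [0.455  0.1449 0.2789] ya 5.484773784578614 z [-0.0001 -0.0003 -1.    ] [-0.0514 -0.2626 -2.2366] 0.05619750690485473 43.3585119952113
```

>>> move_arm(
  steps=[0,0,-0.023,0.01,-0.04,0,-1,0,0,-0.046,0.02,-0.08,0,-1,0,0,-0.069,0.03,-0.12,0,-1,0,0,-0.092,0.04,-0.16,0,-1,0,0,-0.115,0.05,-0.2,0,-1,0,0,-0.138,0.06,-0.24,0,-1,0,0,-0.161,0.07,-0.28,0,-1,0,0,-0.184,0.08,-0.32,0,-1,0,0,-0.207,0.09,-0.36,0,-1,0,0,-0.23,0.1,-0.4,0,-1],
)

```text
clock: 5.2
position: [0.5551, -0.2545, 0.2786]
ee_rot: [-0.0, 0.994, 0.11, -0.001]
contact_force: [0.2, -0.0, -1.9]
width: 0.0561
gripper_force: 43.4
```

>>> move_arm(
  steps=[0,0,-0.02,0.01,-0.03,0,-1,0,0,-0.035,0.016,-0.055,-0.01,-1,0,0,-0.047,0.022,-0.075,-0.03,-1,0,0,-0.047,0.023,-0.08,-0.055,-1,0,0,-0.047,0.023,-0.08,-0.08,-1,0,0,-0.047,0.023,-0.08,-0.1,-1,0,0,-0.047,0.023,-0.08,-0.11,-1,0,0,-0.047,0.023,-0.08,-0.11,-1,0,0,-0.047,0.023,-0.08,-0.11,-1,0,0,-0.047,0.023,-0.08,-0.11,-1],
)

```text
clock: 6.2
position: [0.5796, -0.3337, 0.17]
ee_rot: [0.001, 0.999, -0.034, 0.001]
contact_force: [-0.1, -0.0, -2.5]
width: 0.0561
gripper_force: 43.3
```

```bash
python3 st.py; python3 - <<'E'
from h import *
T=snap('top','t3.png');S=snap('side','s3.png')
im=np.zeros((600,800,3),np.uint8)
im[:480,:400]=cv2.resize(T['pixels'][110:230,325:425],(400,480),interpolation=cv2.INTER_CUBIC)
im[:,400:]=cv2.resize(S['pixels'][204:384,215:335],(400,600),interpolation=cv2.INTER_CUBIC)
cv2.imwrite('pics/c3.png',im)
E
```

```text
6.2 [ 0.5796 -0.3337  0.17  ] ya -93.91742671928728 z [ 0.0021 -0.0017 -1.    ] [-0.0851 -0.0424 -2.468 ] 0.05614908719133362 43.32778797655919
```

View pics/c3.png

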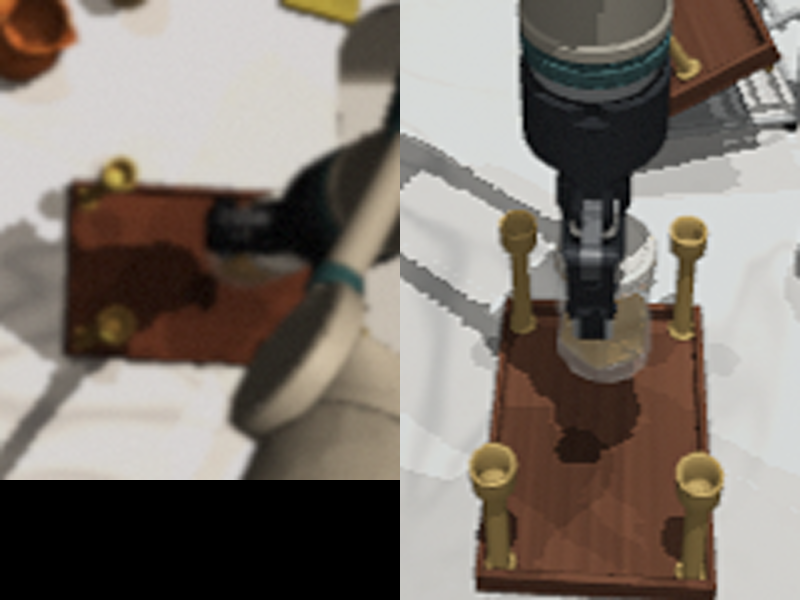

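The jar hangs upright, centred between the four posts (side crop (600,340)), and all clearances are open. Lowering.

>>> move_arm(
  steps=[0,0,0,0,0.001,-0.025,-1,0,0,0,0,0.001,-0.05,-1,0,0,0,0,0.001,-0.07,-1,0,0,0,0,0.001,-0.082,-1,0,0,0,0,0.001,-0.09,-1,0,0,0,0,0.001,-0.094,-1,0,0,0,0,0.001,-0.097,-1,0,0,0,0,0.001,-0.098,-1,0,0,0,0,0.001,-0.099,-1,0,0,0,0,0.001,-0.1,-1],
)

```text
clock: 7.3
position: [0.5795, -0.3326, 0.0694]
ee_rot: [0.0, 0.999, -0.034, 0.001]
contact_force: [-1.2, 1.1, 5.8]
width: 0.0561
gripper_force: 43.9
```

```bash
python3 st.py
```

```text
7.3 [ 0.5795 -0.3326  0.0694] ya -93.93256192292361 z [ 0.0015 -0.001  -1.    ] [-1.1519  1.1236  5.814 ] 0.056056626749515295 43.93236602714751
```

>>> move_arm(
  steps=[0,0,0,0,0,0,0.2,0,0,0,0,0,0,0.6,0,0,0,0,0,0,1,0,0,0,0,0,0,1,0,0,0,0,0,0.01,1,0,0,0,0,0,0.03,1,0,0,0,0,0,0.06,1,0,0,0,0,0,0.1,1,0,0,0,0,0,0.14,1,0,0,0,0,0,0.18,1],
)

```text
clock: 8.3
position: [0.5788, -0.3322, 0.2507]
ee_rot: [0.0, 0.999, -0.034, 0.0]
contact_force: [1.0, -0.6, -0.2]
width: 0.0855
gripper_force: 0.0
```

```bash
python3 st.py
```

```text
8.3 [ 0.5788 -0.3322  0.2507] ya -93.92767940303108 z [ 0.0006 -0.0005 -1.    ] [ 0.9816 -0.5841 -0.2005] 0.08551028250505947 0.0
```

>>> move_arm(
  steps=[0,0,0.0235,0,0.02,0.01,1,0,0,0.047,0,0.055,0.02,1,0,0,0.0705,0,0.09,0.03,1,0,0,0.094,0,0.125,0.03,1,0,0,0.1175,0,0.16,0.03,1,0,0,0.141,0,0.195,0.03,1,0,0,0.1645,0,0.23,0.03,1,0,0,0.188,-0.005,0.265,0.03,1,0,0,0.2115,-0.01,0.295,0.03,1,0,0,0.235,-0.01,0.31,0.03,1],
)

```text
clock: 9.3
position: [0.568, -0.0197, 0.2794]
ee_rot: [-0.0, 0.76, 0.65, 0.001]
contact_force: [-0.6, -0.8, -0.7]
width: 0.0855
gripper_force: 0.0
```

```bash
python3 st.py; python3 - <<'E'
from h import *
from scipy.spatial.transform import Rotation as Ro
np.set_printoptions(precision=4,suppress=True)
s=manip.get_state();q=s['ee_rot'];R0=Ro.from_quat([q[1],q[2],q[3],q[0]])
Tr=Ro.from_euler('z',8.4,degrees=True)*Ro.from_euler('y',-28,degrees=True); m=Tr.as_matrix()
R1=Ro.from_matrix(np.c_[-m[:,1],m[:,0],-m[:,2]]); print(np.linalg.det(R1.as_matrix()))
print(np.degrees((R1*R0.inv()).as_rotvec())/360, m[:,2])
H=np.array([.626,-.003,.146])
for d in(.1,0):print(d,H+(d-.002)*m[:,2]-s['position'])
T=load('top')
# check honey jar upright on tray & camera look
T=snap('top','t4.png');S=snap('side','s4.png')
im=np.zeros((600,800,3),np.uint8)
im[:400,:400]=cv2.resize(T['pixels'][110:210,325:425],(400,400),interpolation=cv2.INTER_CUBIC)
im[:,400:]=cv2.resize(S['pixels'][170:350,230:350],(400,600),interpolation=cv2.INTER_CUBIC)
cv2.imwrite('pics/c4.png',im)
E
```

```text
9.3 [ 0.568  -0.0197  0.2794] ya -8.859110403929172 z [ 0.0006  0.0009 -1.    ] [-0.6454 -0.8054 -0.7319] 0.08547348645064502 0.0Traceback (most recent call last):
  File "<stdin>", line 6, in <module>
  File "scipy/spatial/transform/_rotation.pyx", line 1143, in scipy.spatial.transform._rotation.Rotation.from_matrix
ValueError: Non-positive determinant (left-handed or null coordinate frame) in rotation matrix 0: [[ 0.1461  0.8735  0.4644]
 [-0.9893  0.129   0.0686]
 [-0.      0.4695 -0.8829]].
```

```bash
python3 - <<'E'
from h import *
from scipy.spatial.transform import Rotation as Ro
np.set_printoptions(precision=4,suppress=True)
s=manip.get_state();q=s['ee_rot'];R0=Ro.from_quat([q[1],q[2],q[3],q[0]])
Tr=Ro.from_euler('z',8.4,degrees=True)*Ro.from_euler('y',-28,degrees=True); m=Tr.as_matrix()
R1=Ro.from_matrix(np.c_[m[:,1],m[:,0],-m[:,2]])
print(np.degrees((R1*R0.inv()).as_rotvec())/360, m[:,2])
H=np.array([.626,-.003,.146])
for d in(.1,0):print(d,H+(d-.002)*m[:,2]-s['position'])
T=snap('top','t4.png');S=snap('side','s4.png')
im=np.zeros((600,800,3),np.uint8)
im[:400,:400]=cv2.resize(T['pixels'][110:210,325:425],(400,400),interpolation=cv2.INTER_CUBIC)
im[:,400:]=cv2.resize(S['pixels'][204:384,230:350],(400,600),interpolation=cv2.INTER_CUBIC)
cv2.imwrite('pics/c4.png',im)
E
```

```text
[-0.0005 -0.078   0.0469] [-0.4644 -0.0686  0.8829]
0.1 [ 0.0125  0.01   -0.0468]
0 [ 0.0589  0.0168 -0.1351]
```

View pics/c4.png

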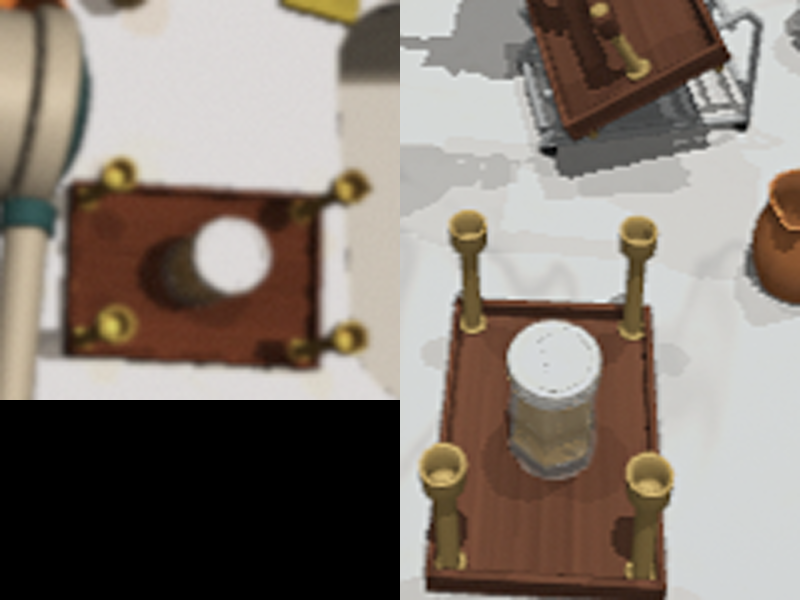

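The jar stands upright in the tray (side crop (553,400)), the posts have not moved, and the stand with the tray is unchanged. Next I tilt the tool over the rail.

>>> move_arm(
  steps=[0,-0.016,0.0095,0.002,0.002,0,1,0,-0.032,0.019,0.004,0.004,0,1,0,-0.048,0.0285,0.006,0.006,0,1,0,-0.064,0.038,0.008,0.008,-0.01,1,-0.0005,-0.078,0.047,0.01,0.009,-0.03,1,-0.0005,-0.078,0.047,0.01,0.009,-0.045,1,-0.0005,-0.078,0.047,0.02,0.011,-0.064,1,-0.0005,-0.078,0.047,0.025,0.012,-0.072,1,-0.0005,-0.078,0.047,0.025,0.012,-0.072,1,-0.0005,-0.078,0.047,0.025,0.012,-0.072,1],
)

```text
clock: 10.4
position: [0.5946, -0.0109, 0.207]
ee_rot: [0.158, 0.637, 0.732, 0.183]
contact_force: [0.1, -0.6, -0.4]
width: 0.0854
gripper_force: 0.0
```

```bash
python3 st.py; python3 - <<'E'
from h import *
from scipy.spatial.transform import Rotation as Ro
np.set_printoptions(precision=4,suppress=True)
s=manip.get_state();q=s['ee_rot'];R0=Ro.from_quat([q[1],q[2],q[3],q[0]]);M=R0.as_matrix()
m=(Ro.from_euler('z',8.4,degrees=True)*Ro.from_euler('y',-28,degrees=True)).as_matrix()
print(np.degrees((Ro.from_matrix(np.c_[m[:,1],m[:,0],-m[:,2]])*R0.inv()).as_rotvec()))
H=np.array([.626,-.003,.146]); print('H in tool',M.T@(H-s['position']),'move',H-.002*m[:,2]-s['position'])
T=snap('top','t5.png');S=snap('side','s5.png')
im=np.zeros((600,800,3),np.uint8)
im[:480,:400]=cv2.resize(T['pixels'][100:220,215:315],(400,480),interpolation=cv2.INTER_CUBIC)
im[:,400:]=cv2.resize(S['pixels'][140:260,250:330],(400,600),interpolation=cv2.INTER_CUBIC)
cv2.imwrite('pics/c5.png',im)
E
```

```text
10.4 [ 0.5946 -0.0109  0.207 ] ya 7.839681682481018 z [ 0.4649  0.0669 -0.8828] [ 0.1493 -0.6086 -0.3943] 0.08536303500102452 0.0
[-0.1476 -0.0053  0.4822]
H in tool [ 0.0033 -0.0002  0.0689] move [ 0.0324  0.008  -0.0627]
```

View pics/c5.png

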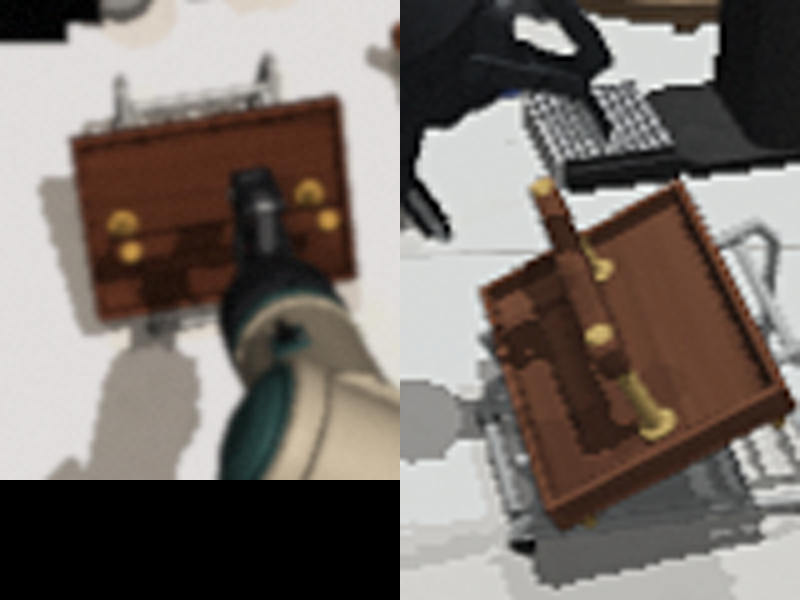

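In the side crop the tips are at (445,235) and (605,135). They straddle the line over the rail top, which runs from (543,188) to (598,335). In the top crop the rail bosses are at (131,252) and (328,219). One numeric check follows.

```bash
python3 - <<'E'
from h import *
from scipy.spatial.transform import Rotation as Ro
np.set_printoptions(precision=4,suppress=True)
T=load('top');S=load('side')
t=lambda x,y:((x-1.5)/4+215,(y-1.5)/4+100)
s=lambda x,y:((x-400-2)/5+250,(y-2)/5+140)
a,e1=tri(T,t(131,252),S,s(543,188));b,e2=tri(T,t(328,219),S,s(598,335));c,e3=tri(T,t(122,222),S,s(601,268));d,e4=tri(T,t(309,194),S,s(657,423))
print(a,b,c,d,e1,e2,e3,e4); top=(a+b)/2;bot=(c+d)/2;z=top-bot
print('top mid',top,'bot mid',bot,'dist',np.linalg.norm(z),z/np.linalg.norm(z),'H',bot+z/np.linalg.norm(z)*.058,top-z/np.linalg.norm(z)*.012)
y=a-b;print('yaw',np.degrees(np.arctan2(-y[0],y[1])), 'len',np.linalg.norm(y))
st=manip.get_state();q=st['ee_rot'];M=Ro.from_quat([q[1],q[2],q[3],q[0]]).as_matrix();p=st['position']
for sg in(-1,1):
    u=proj(S,p+M[:,2]*.004+sg*.05*M[:,1]);print('tip',(u[0]-250)*5+402,(u[1]-140)*5+2)
print('H tool',M.T@(top-p))
E
```

```text
[0.6104 0.0657 0.1549] [ 0.6313 -0.0726  0.1559] [0.6448 0.0713 0.0945] [ 0.6639 -0.0676  0.0931] 0.0033713129218685316 0.001695153157329152 0.004437534277410024 0.002649193208977661
top mid [ 0.6208 -0.0035  0.1554] bot mid [0.6543 0.0019 0.0938] dist 0.07028625211742914 [-0.4768 -0.076   0.8757] H [ 0.6267 -0.0025  0.1446] [ 0.6266 -0.0026  0.1449]
yaw 8.616297090538886 len 0.13988173489110167
tip 437.77712595866643 235.20214192750427
tip 607.2183527820767 141.70344331855983
H tool [ 0.0034 -0.0007  0.0586]
```

>>> move_arm(
  steps=[0,0,0.0015,0.006,0.003,-0.01,1,0,0,0.0015,0.014,0.005,-0.025,1,0,0,0.0015,0.022,0.007,-0.042,1,0,0,0.0015,0.028,0.008,-0.055,1,0,0,0.0015,0.032,0.008,-0.062,1,0,0,0.0015,0.032,0.008,-0.062,1,0,0,0.0015,0.032,0.008,-0.062,-1,0,0,0.0015,0.032,0.008,-0.062,-1,0,0,0.0015,0.032,0.008,-0.062,-1,0,0,0.0015,0.032,0.008,-0.062,-1],
  squeeze=90,
)

```text
clock: 11.5
position: [0.6261, -0.0024, 0.145]
ee_rot: [0.157, 0.633, 0.735, 0.184]
contact_force: [-1.2, 0.0, 0.3]
width: 0.0279
gripper_force: 0.0
```

```bash
python3 st.py
```

```text
11.5 [ 0.6261 -0.0024  0.145 ] ya 8.442477744641463 z [ 0.4646  0.0716 -0.8826] [-1.1632  0.0132  0.2653] 0.027933947920792165 0.0
```

Not closed yet; wait.

>>> move_arm(
  steps=[0,0,0,0,0,0,-1,0,0,0,0,0,0,-1,0,0,0,0,0,0,-1,0,0,0,0,0,0,-1,0,0,0,0,0,0,-1,0,0,0,0,0,0,-1,0,0,0,0,0,0.002,-1,0,0,0,0,0,0.005,-1,0,0,0,0,0,0.01,-1,0,0,0,0,0,0.015,-1],
)

```text
clock: 12.5
position: [0.6255, -0.0022, 0.1589]
ee_rot: [0.156, 0.634, 0.735, 0.184]
contact_force: [0.3, 0.1, -4.2]
width: 0.0145
gripper_force: 87.8
```

```bash
python3 st.py
```

```text
12.5 [ 0.6255 -0.0022  0.1589] ya 8.415432397854707 z [ 0.4622  0.0722 -0.8838] [ 0.3022  0.1172 -4.2037] 0.014504208042352489 87.77450323104858
```

>>> move_arm(
  steps=[0,0,0,0,0,0.01,-1,0,0,0,0,0,0.025,-1,0,0,0,0,0,0.045,-1,0,0,0,0,0,0.065,-1,0,0,0,0,0,0.085,-1,0,0,0,0,0,0.105,-1,0,0,0,0,0,0.125,-1,0,0,0,0,0,0.135,-1,0,0,0,0,0,0.14,-1,0,0,0,0,0,0.14,-1],
)

```text
clock: 13.5
position: [0.6259, -0.0024, 0.2997]
ee_rot: [0.157, 0.633, 0.735, 0.184]
contact_force: [-0.9, -0.6, -4.3]
width: 0.0145
gripper_force: 88.0
```

```bash
python3 st.py; python3 - <<'E'
from h import *
from scipy.spatial.transform import Rotation as Ro
np.set_printoptions(precision=4,suppress=True)
s=manip.get_state();q=s['ee_rot'];R0=Ro.from_quat([q[1],q[2],q[3],q[0]])
m=Ro.from_euler('z',-3.9,degrees=True).as_matrix()
print(np.degrees((Ro.from_matrix(np.c_[m[:,1],m[:,0],-m[:,2]])*R0.inv()).as_rotvec())/360)
E
```

```text
13.5 [ 0.6259 -0.0024  0.2997] ya 8.444025128966144 z [ 0.4641  0.0716 -0.8829] [-0.8839 -0.6461 -4.2598] 0.014485761627413317 87.99588561058044
[-0.0035  0.0779 -0.0337]
```

>>> move_arm(
  steps=[0,0.004,-0.002,-0.002,-0.012,0,-1,-0.0005,0.012,-0.005,-0.006,-0.04,0,-1,-0.001,0.022,-0.009,-0.012,-0.08,0,-1,-0.0015,0.033,-0.014,-0.018,-0.125,0,-1,-0.002,0.044,-0.019,-0.024,-0.17,0,-1,-0.0025,0.055,-0.024,-0.03,-0.215,0,-1,-0.003,0.065,-0.028,-0.036,-0.26,0,-1,-0.0035,0.073,-0.0315,-0.041,-0.295,-0.01,-1,-0.0035,0.0775,-0.0335,-0.045,-0.318,-0.02,-1,-0.0035,0.078,-0.0337,-0.045,-0.328,-0.03,-1],
)

```text
clock: 14.5
position: [0.5809, -0.3322, 0.2666]
ee_rot: [-0.002, 0.731, 0.682, -0.001]
contact_force: [0.1, 0.4, -3.8]
width: 0.0146
gripper_force: 88.0
```

>>> move_arm(
  steps=[0,0,0,0,0,0,-1,0,0,0,0,0,0,-1,0,0,0,0,0,-0.01,-1,0,0,0,0,0,-0.02,-1,0,0,0,0,0,-0.03,-1,0,0,0,0,0,-0.035,-1,0,0,0,0,0,-0.04,-1,0,0,0,0,0,-0.04,-1,0,0,0,0,0,-0.04,-1,0,0,0,0,0,-0.04,-1],
)

```text
clock: 15.5
position: [0.5812, -0.3306, 0.2298]
ee_rot: [-0.0, 0.731, 0.683, -0.0]
contact_force: [0.2, 0.9, -3.1]
width: 0.0149
gripper_force: 88.0
```

```bash
python3 st.py; python3 - <<'E'
from h import *
T=snap('top','t6.png');S=snap('side','s6.png')
im=np.zeros((600,800,3),np.uint8)
im[:400,:400]=cv2.resize(T['pixels'][120:220,325:425],(400,400),interpolation=cv2.INTER_CUBIC)
im[:,400:]=cv2.resize(S['pixels'][204:384,215:335],(400,600),interpolation=cv2.INTER_CUBIC)
cv2.imwrite('pics/c6.png',im)
E
```

```text
15.5 [ 0.5812 -0.3306  0.2298] ya -3.915635274217174 z [-0.0004 -0.0002 -1.    ] [ 0.2277  0.8912 -3.0885] 0.014888417243349836 87.9861831665039
```

View pics/c6.png

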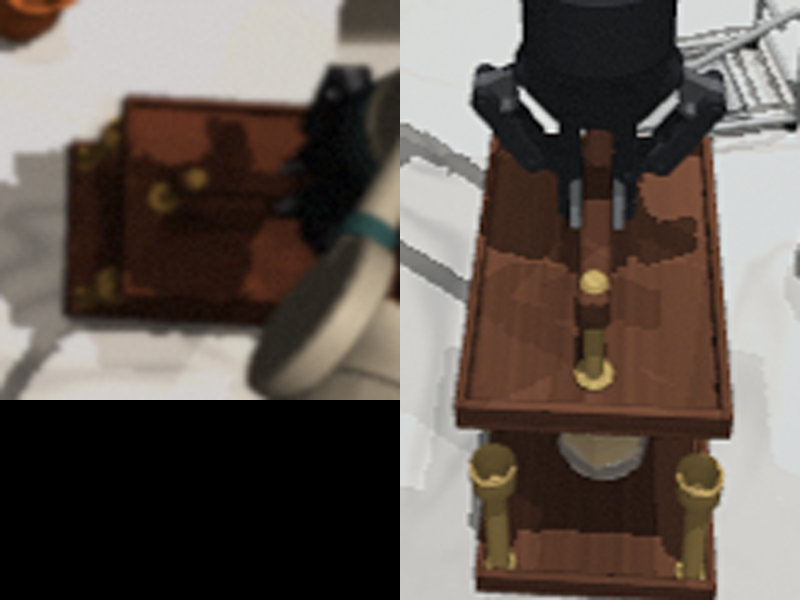

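The tray is held level over the posts, with the jar visible below it. Side-crop rim corners are (458,408), (733,412), (490,137), (712,138), and the rail boss is at (593,281). Next I compare these with the predicted pose.

```bash
python3 - <<'E'
from h import *
np.set_printoptions(precision=4,suppress=True)
T=load('top');S=load('side')
t=lambda x,y:((x-1.5)/4+325,(y-1.5)/4+120)
k=400/120
s=lambda x,y:((x-400-1.2)/k+215,(y-1.2)/k+204)
c=np.array([.5812,-.3306]);a=np.radians(-3.9);R=np.array([[np.cos(a),-np.sin(a)],[np.sin(a),np.cos(a)]])
def show(n,loc,z,tp=None,sd=None):
    X=np.r_[c+R@np.array(loc),z]; print(n,'pred',X,end=' ')
    if tp: print('T',onz(T,*t(*tp),z)[:2]-X[:2],end=' ')
    if sd: print('S',onz(S,*s(*sd),z)[:2]-X[:2],end=' ')
    print()
show('fl',(.07,.1),.1818,(123,96),(712,138)); show('nl',(-.07,.1),.1818,(123,294),(490,137))
show('nr',(-.07,-.1),.1818,None,(458,408)); show('fr',(.07,-.1),.1818,None,(733,412))
show('bossL rail',(0,.07),.244,(161,197),None);show('bossR rail',(0,-.07),.244,None,(594,280))
show('bossL deck',(0,.07),.173,(196,179),None);show('bossR deck',(0,-.07),.173,None,(594,375))
# posts, in S at z=.11
c=np.array([.5812,-.3306])
show('post nr',(-.056,-.086),.11,None,(493,464));show('post fr',(.056,-.086),.11,None,(699,472))
E
```

```text
fl pred [ 0.6578 -0.2356  0.1818] T [-0.0043  0.0035] S [ 0.0001 -0.0031] 
nl pred [ 0.5182 -0.2261  0.1818] T [-0.0017 -0.0001] S [ 0.001  -0.0078] 
nr pred [ 0.5046 -0.4256  0.1818] S [ 0.0046 -0.0012] 
fr pred [ 0.6442 -0.4351  0.1818] S [0.0004 0.0034] 
bossL rail pred [ 0.586  -0.2608  0.244 ] T [-0.0137  0.0247] 
bossR rail pred [ 0.5764 -0.4004  0.244 ] S [ 0.001  -0.0001] 
bossL deck pred [ 0.586  -0.2608  0.173 ] T [ 0.0107 -0.022 ] 
bossR deck pred [ 0.5764 -0.4004  0.173 ] S [ 0.0011 -0.0024] 
post nr pred [ 0.5195 -0.4126  0.11  ] S [0.0033 0.0004] 
post fr pred [ 0.6312 -0.4202  0.11  ] S [0.002  0.0013]
```

>>> move_arm(
  steps=[0,0,0,0,0,-0.005,-1,0,0,0,0.001,0.001,-0.01,-1,0,0,0,0.001,0.001,-0.016,-1,0,0,0,0.001,0.001,-0.022,-1,0,0,0,0.001,0.001,-0.027,-1,0,0,0,0.001,0.001,-0.031,-1,0,0,0,0.001,0.001,-0.035,-1,0,0,0,0.001,0.001,-0.037,-1,0,0,0,0.001,0.001,-0.039,-1,0,0,0,0.001,0.001,-0.04,-1],
)

```text
clock: 16.6
position: [0.582, -0.3293, 0.1892]
ee_rot: [-0.001, 0.731, 0.683, -0.0]
contact_force: [0.4, -0.1, -3.3]
width: 0.0146
gripper_force: 88.1
```

```bash
python3 st.py; python3 - <<'E'
from h import *
print(manip.get_state()['moment'])
S=snap('side','s7.png');T=snap('top','t7.png')
im=np.zeros((600,800,3),np.uint8)
im[:,:]=cv2.resize(S['pixels'][264:384,200:360],(800,600),interpolation=cv2.INTER_CUBIC)
cv2.imwrite('pics/c7.png',im)
E
```

```text
16.6 [ 0.582  -0.3293  0.1892] ya -3.9085286462849504 z [-0.0012  0.0004 -1.    ] [ 0.3665 -0.0776 -3.3301] 0.014586206512014938 88.0514645576477
[ 0.01693085 -0.01618432  0.00725743]
```

View pics/c7.png

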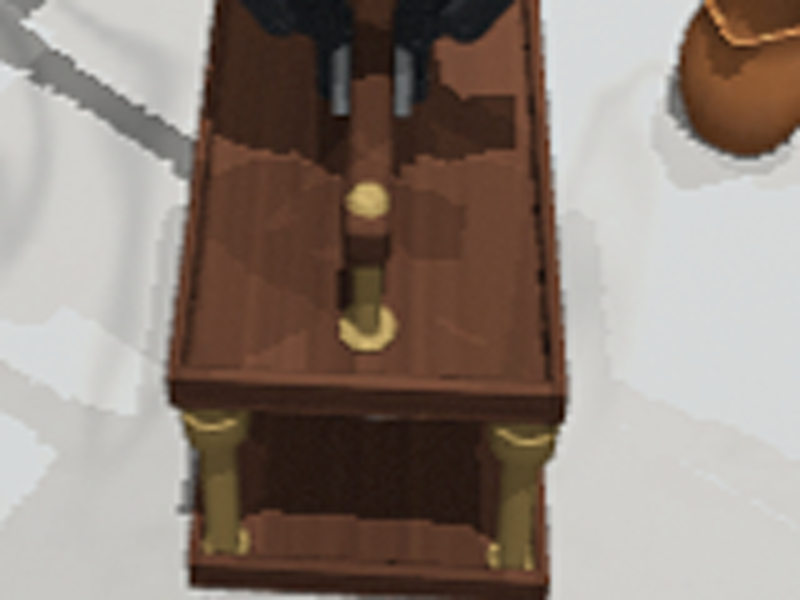

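The tray is symmetric over the near posts (rim ends 172/565, cups 215/523). The tips are at the mouths with no contact force. I lower slowly.

>>> move_arm(
  steps=[0,0,0,0,0,-0.001,-1,0,0,0,0,0,-0.002,-1,0,0,0,0,0,-0.002,-1,0,0,0,0,0,-0.003,-1,0,0,0,0,0,-0.003,-1,0,0,0,0,0,-0.004,-1,0,0,0,0,0,-0.004,-1,0,0,0,0,0,-0.005,-1,0,0,0,0,0,-0.005,-1,0,0,0,0,0,-0.005,-1],
)

```text
clock: 17.7
position: [0.5821, -0.3298, 0.1845]
ee_rot: [-0.0, 0.731, 0.683, -0.0]
contact_force: [0.2, -1.5, -2.8]
width: 0.0143
gripper_force: 88.3
```

```bash
python3 st.py; python3 -c "
from h import *;print(manip.get_state()['moment'])"
```

```text
17.7 [ 0.5821 -0.3298  0.1845] ya -3.916417124197091 z [-0.0007 -0.0005 -1.    ] [ 0.151  -1.543  -2.8052] 0.01431528905614336 88.31002950668335
[-0.40710202 -0.1154617  -0.07089167]
```

>>> move_arm(
  steps=[0,0,0,0,-0.001,0,-1,0,0,0,0,-0.001,0,-1,0,0,0,0,-0.001,-0.001,-1,0,0,0,0,-0.001,-0.001,-1,0,0,0,0,-0.001,-0.002,-1,0,0,0,0,-0.001,-0.002,-1,0,0,0,0,-0.001,-0.003,-1,0,0,0,0,-0.001,-0.003,-1,0,0,0,0,-0.001,-0.003,-1,0,0,0,0,-0.001,-0.003,-1],
)

```text
clock: 18.7
position: [0.5819, -0.3304, 0.1812]
ee_rot: [-0.001, 0.731, 0.683, -0.0]
contact_force: [0.6, -0.9, -3.1]
width: 0.0148
gripper_force: 88.1
```

```bash
python3 st.py; python3 -c "
from h import *;print(manip.get_state()['moment'])"
```

```text
18.7 [ 0.5819 -0.3304  0.1812] ya -3.910550529811213 z [-0.0014  0.0005 -1.    ] [ 0.6363 -0.9104 -3.0618] 0.014793659694199353 88.05711150169373
[-0.32844589 -0.04079239 -0.07972096]
```

>>> move_arm(
  steps=[0,0,0,0.0003,-0.0005,0,-1,0,0,0,0.0003,-0.0007,-0.001,-1,0,0,0,0.0003,-0.0007,-0.001,-1,0,0,0,0.0003,-0.0007,-0.002,-1,0,0,0,0.0003,-0.0007,-0.002,-1,0,0,0,0.0003,-0.0007,-0.003,-1,0,0,0,0.0003,-0.0007,-0.003,-1,0,0,0,0.0003,-0.0007,-0.004,-1,0,0,0,0.0003,-0.0007,-0.004,-1,0,0,0,0.0003,-0.0007,-0.004,-1],
)

```text
clock: 19.7
position: [0.5822, -0.3307, 0.1803]
ee_rot: [0.0, 0.731, 0.683, 0.0]
contact_force: [-3.8, 3.0, 12.1]
width: 0.0146
gripper_force: 90.2
```

```bash
python3 st.py; python3 -c "
from h import *;print(manip.get_state()['moment'])"
```

```text
19.7 [ 0.5822 -0.3307  0.1803] ya -3.9049889870278642 z [ 0.0003 -0.0003 -1.    ] [-3.7647  3.0122 12.0602] 0.014576742158555167 90.24349808692932
[ 0.49242811  0.67278846 -0.07806886]
```

>>> move_arm(
  steps=[0,0,0,0,0,0.001,-1,0,0,0,-0.0004,0.0003,0.001,-1,0,0,0,-0.0006,0.0004,0.001,-1,0,0,0,-0.0006,0.0004,0,-1,0,0,0,-0.0006,0.0004,0,-1,0,0,0,-0.0006,0.0004,-0.001,-1,0,0,0,-0.0006,0.0004,-0.001,-1,0,0,0,-0.0006,0.0004,-0.001,-1,0,0,0,-0.0006,0.0004,-0.001,-1,0,0,0,-0.0006,0.0004,-0.001,-1],
)

```text
clock: 20.7
position: [0.5822, -0.3307, 0.1803]
ee_rot: [0.001, 0.731, 0.683, 0.0]
contact_force: [-3.5, 3.1, 13.9]
width: 0.0145
gripper_force: 90.7
```

```bash
python3 st.py; python3 - <<'E'
from h import *
print(manip.get_state()['moment'])
g0=load('side'); g=snap('side','s8.png')
# front rim lower edge / cup rows: colour profile along columns beside the near posts
k=5
for name,G in(('before',g0),('now',g)):
    P=G['pixels'].astype(int)
    for col in(225,243,245,300,304):
        print(name,col,[tuple(P[r,col]) for r in range(336,354)])
for z in(.11,.112,.118,.121,.13):
    a=np.radians(-3.9);R=np.array([[np.cos(a),-np.sin(a)],[np.sin(a),np.cos(a)]])
    print(z,[np.round(proj(g,np.r_[np.array([.582,-.3305])+R@np.array(l),z]),1) for l in((-.07,-.1),(-.056,-.1),(.056,-.1),(.07,-.1))])
E
```

```text
20.7 [ 0.5822 -0.3307  0.1803] ya -3.901708161515739 z [ 0.0021 -0.0015 -1.    ] [-3.5103  3.1042 13.9144] 0.014512323932805908 90.71777701377869
[ 0.54197445  0.72725869 -0.03281726]
before 225 [(np.int64(208), np.int64(211), np.int64(211)), (np.int64(209), np.int64(213), np.int64(213)), (np.int64(211), np.int64(214), np.int64(213)), (np.int64(212), np.int64(215), np.int64(213)), (np.int64(213), np.int64(216), np.int64(214)), (np.int64(214), np.int64(216), np.int64(213)), (np.int64(214), np.int64(216), np.int64(213)), (np.int64(215), np.int64(216), np.int64(213)), (np.int64(215), np.int64(217), np.int64(214)), (np.int64(215), np.int64(217), np.int64(214)), (np.int64(215), np.int64(216), np.int64(213)), (np.int64(193), np.int64(197), np.int64(197)), (np.int64(193), np.int64(197), np.int64(198)), (np.int64(192), np.int64(196), np.int64(197)), (np.int64(191), np.int64(194), np.int64(195)), (np.int64(190), np.int64(193), np.int64(194)), (np.int64(188), np.int64(192), np.int64(193)), (np.int64(188), np.int64(191), np.int64(192))]
before 243 [(np.int64(46), np.int64(63), np.int64(100)), (
[... 7063 characters left out ...]
, np.int64(34), np.int64(52)), (np.int64(26), np.int64(34), np.int64(52)), (np.int64(29), np.int64(39), np.int64(59)), (np.int64(36), np.int64(61), np.int64(78)), (np.int64(52), np.int64(87), np.int64(105))]
0.11 [array([232.5, 349.9]), array([240.4, 350.3]), array([304.1, 353.3]), array([312.2, 353.7])]
0.112 [array([232.4, 349.3]), array([240.3, 349.6]), array([304.2, 352.6]), array([312.3, 353. ])]
0.118 [array([232.2, 347.3]), array([240.1, 347.7]), array([304.3, 350.7]), array([312.5, 351.1])]
0.121 [array([232.1, 346.4]), array([240. , 346.7]), array([304.4, 349.7]), array([312.6, 350.1])]
0.13 [array([231.8, 343.4]), array([239.8, 343.8]), array([304.7, 346.8]), array([312.9, 347.1])]
```

The TCP stops hard at 0.1803, as predicted for the seated tray (0.180). The cup lips are now covered by the tray's underside, and the load is near the centre. I unload and release.

>>> move_arm(
  steps=[0,0,0,0,0,0.002,-1,0,0,0,0,0,0.002,-1,0,0,0,0,0,0.002,-0.6,0,0,0,0,0,0.002,-0.2,0,0,0,0,0,0.002,0.1,0,0,0,0,0,0.002,0.3,0,0,0,0,0,0.002,0.3,0,0,0,0,0,0.002,0.3,0,0,0,0,0,0.002,0.3,0,0,0,0,0,0.002,0.3],
  squeeze=20,
)

```text
clock: 21.75
position: [0.5817, -0.3307, 0.1783]
ee_rot: [-0.001, 0.731, 0.683, -0.0]
contact_force: [-0.5, -0.4, -0.2]
width: 0.0558
gripper_force: 0.0
```

```bash
python3 st.py; python3 - <<'E'
from h import *
g0=load('side'); g=snap('side','s9.png')
for c in(241,243,245,302,304,306): print(c,[int(x) for x in g0['pixels'][340:356,c,1]],[int(x) for x in g['pixels'][340:356,c,1]])
E
```

```text
21.75 [ 0.5817 -0.3307  0.1783] ya -3.9099235824595695 z [-0.0012  0.0004 -1.    ] [-0.4846 -0.4417 -0.2065] 0.05583916023571171 0.0
241 [62, 61, 67, 63, 32, 31, 33, 33, 46, 96, 86, 81, 78, 75, 71, 71] [61, 57, 68, 60, 31, 33, 34, 35, 39, 75, 86, 81, 78, 76, 71, 70]
243 [65, 65, 78, 68, 31, 34, 33, 33, 40, 59, 84, 84, 80, 73, 72, 73] [63, 57, 79, 68, 32, 34, 33, 32, 36, 61, 85, 83, 78, 74, 72, 73]
245 [64, 67, 77, 69, 30, 35, 31, 34, 43, 54, 85, 80, 75, 72, 70, 71] [66, 65, 78, 69, 32, 33, 34, 34, 37, 54, 85, 80, 75, 72, 69, 70]
302 [62, 63, 61, 56, 71, 73, 49, 34, 35, 32, 32, 41, 82, 77, 79, 75] [61, 62, 62, 56, 72, 73, 50, 36, 35, 34, 31, 45, 82, 77, 79, 75]
304 [62, 62, 67, 57, 71, 72, 59, 33, 37, 34, 34, 39, 61, 87, 81, 77] [62, 63, 67, 55, 70, 74, 61, 33, 35, 34, 32, 41, 59, 86, 80, 79]
306 [63, 63, 62, 55, 69, 71, 63, 31, 35, 34, 31, 39, 83, 90, 82, 80] [62, 63, 61, 59, 68, 72, 61, 32, 34, 33, 32, 44, 86, 89, 83, 78]
```

>>> move_arm(
  steps=[0,0,0,0,0,0.001,1,0,0,0,0,0,0.001,1,0,0,0,0,0,0.001,1,0,0,0,0,0,0.01,1,0,0,0,0,0,0.03,1,0,0,0,0,0,0.06,1,0,0,0,0,0,0.1,1,0,0,0,-0.03,0.03,0.13,1,0,0,0,-0.06,0.07,0.15,1,0,0,0,-0.09,0.11,0.16,1],
)

```text
clock: 22.8
position: [0.4954, -0.2256, 0.3395]
ee_rot: [0.001, 0.731, 0.682, 0.0]
contact_force: [-0.3, 0.0, 1.1]
width: 0.0855
gripper_force: 0.0
```

>>> move_arm(
  steps=[0,0,0,-0.03,0.04,0,1,0,0,0,-0.06,0.08,0,1,0,0,0,-0.09,0.12,0,1,0,0,0,-0.12,0.16,0,1,0,0,0,-0.14,0.2,0,1,0,0,0,-0.14,0.24,0,1,0,0,0,-0.14,0.27,0,1,0,0,0,-0.14,0.29,0,1,0,0,0,-0.14,0.3,0,1,0,0,0,-0.14,0.3,0,1],
)

```text
clock: 23.8
position: [0.3555, 0.0748, 0.3374]
ee_rot: [-0.0, 0.73, 0.683, -0.0]
contact_force: [-0.3, 0.4, 0.1]
width: 0.0856
gripper_force: 0.0
```

```bash
python3 st.py; python3 - <<'E'
from h import *
np.set_printoptions(precision=4,suppress=True)
T=snap('top','t10.png');S=snap('side','s10.png')
def quad(G,roi):
    x0,y0,x1,y1=roi; im=G['pixels'][y0:y1,x0:x1]; h=cv2.cvtColor(im,cv2.COLOR_BGR2HSV)
    m=((h[...,0]<14)&(h[...,1]>90)&(h[...,2]<150)).astype(np.uint8)
    m=cv2.morphologyEx(m,cv2.MORPH_CLOSE,np.ones((5,5)))
    c=max(cv2.findContours(m,0,1)[0],key=cv2.contourArea); 
    return cv2.approxPolyDP(cv2.convexHull(c),4,True)[:,0]+[x0,y0]
print('T',quad(T,(325,120,430,225)).tolist());print('S',quad(S,(215,220,340,384)).tolist())
a=np.radians(-3.9);R=np.array([[np.cos(a),-np.sin(a)],[np.sin(a),np.cos(a)]])
for n,l in(('fl',(.07,.1)),('nl',(-.07,.1)),('nr',(-.07,-.1)),('fr',(.07,-.1))):
    X=np.r_[np.array([.582,-.3305])+R@np.array(l),.13];Y=X+[0,0,.01];print(n,np.round(proj(T,X),1),np.round(proj(S,X),1),'+1cm',np.round(proj(S,Y),1))
# rail bosses (gold) in both views
for n,G,roi in(('T',T,(325,120,430,225)),('S',S,(240,220,320,345))):
    x0,y0,x1,y1=roi;h=cv2.cvtColor(G['pixels'][y0:y1,x0:x1],cv2.COLOR_BGR2HSV)
    m=((h[...,0]>14)&(h[...,0]<32)&(h[...,1]>80)&(h[...,2]>110)).astype(np.uint8)
    k,_,st,ce=cv2.connectedComponentsWithStats(m)
    print(n,[(np.round(ce[i]+[x0,y0],1).tolist(),int(st[i,4])) for i in range(1,k) if st[i,4]>5])
for l in(.07,-.07):
    for z in(.121,.191):
        X=np.r_[np.array([.582,-.3305])+R@np.array((0,l)),z];print(l,z,np.round(proj(T,X),1),np.round(proj(S,X),1))
E
```

```text
23.8 [0.3555 0.0748 0.3374] ya -3.7814367412795598 z [-0.0004  0.0003 -1.    ] [-0.264   0.3651  0.1194] 0.08561389611760513 0.0
T [[343, 157], [353, 148], [418, 152], [418, 197], [343, 198]]
S [[277, 247], [306, 262], [312, 333], [308, 383], [238, 380], [234, 339], [244, 261]]
fl [351.5 146.1] [307.  261.5] +1cm [307.2 258.2]
nl [350.3 194.3] [242.8 259.6] +1cm [242.6 256.3]
nr [420.  198.2] [231.8 343.4] +1cm [231.4 340.1]
fr [420.3 150. ] [312.9 347.1] +1cm [313.3 343.8]
T [([368.1, 167.0], 22), ([359.5, 169.0], 8), ([419.6, 169.9], 25), ([409.8, 176.4], 8)]
S [([275.0, 249.2], 30), ([273.4, 307.5], 51), ([273.8, 333.7], 58)]
0.07 0.121 [360.4 171.1] [274.3 273.8]
0.07 0.191 [367.8 166.8] [274.5 250. ]
-0.07 0.121 [408.6 173.8] [272.5 332.8]
-0.07 0.191 [419.  169.7] [272.6 308.3]
```

```bash
python3 -c "
from rig import manip
print(manip.sign_off())"
```

```text
the job is handed in; nothing more can be done
None
```

The honey jar stands upright on the lower tray, and the upper tray sits level with its feet home in the sockets over the jar. The job was handed in at about 24 s. Seating was checked by a hard stop at the expected height and by the camera after release. I never deliberately touched the cup or creamer but did not re-measure either, and hand-in returned no verdict.

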